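# Tip the brick piece onto the scribing mat and seat it at the stop

### The arm

A 6-joint arm with a two-finger parallel gripper is mounted at the origin on the work surface. World frame = base frame: x ahead of the robot, y to its left, z up, the work surface at z = 0. Lengths are in m, angles in degrees, forces in N, time in s.
With the tool pointing down it reaches from about 0.35 to 0.85 m from the base axis. Payload 8.1 kg.
Tool frame: the origin (TCP) lies between the finger pads; the fingertips stand 14 mm ahead of it and the grasp point (between the pads) lies 5 mm behind it; x points along the fingers, y is the direction in which the jaws open and shut, and the axes are right-handed (so a half turn about x gives the same grasp; the last joint's range is limited). The gripper opens to 85 mm and grips with 20 to 120 N. Pads are 22 mm wide; open, the fingers measure 114 mm over their backs; the gripper's body (76 mm by 85 mm) begins 54 mm behind the grasp point. The pads swing forward as they close: fully open they stand 13 mm farther back than shut.
Start: joints at [60.195, 7.471, 85.268, -0, 87.261, -4.893], TCP at [0.253, 0.544, 0.245] pointing down, gripper open.
Joint ranges: [-169.43, 169.43], [-51.17, 129.36], [1.28, 143.12], [-76.62, 256.62], [0, 156.53], [-152.29, 152.29]. Speed limits (degrees/s): [136.94, 136.94, 159.86, 180, 180, 180].

### API

Orientations are given as a 3x3 rotation matrix whose columns are the frame's x, y, z axes.
In Python, from workcell import arm gives the robot as it stands.
- The arm moves only by the tool apply_moves, never from a script. Its arguments are lists of equal length, an entry for each row: "slide": the shift along the world's x, y, z in mm, a list of three; "rot": the turn, a rotation vector about the world's x, y, z in rad, a list of three; "hand": the gripper's target within -1 to 1 (shut at 1, half-way at 0, fully open at -1). A call has 1 to 20 rows; each row shifts and turns the commanded pose from where the row before left it; what a row does not reach is not made up. A row lasts 1/12 s, in which the tool goes at most 41.7 mm and 7.16 degrees, less where a joint would pass 70% of its speed; a pose out of reach is approached as far as the arm can. A call is refused whole if a number of a shift passes 41.7 or a number of a turn 0.125, either way. A call with a gripper value outside its range is refused whole. The fingers move at their own pace and stop on an object; "grip_force" is the grip in N (left out, the last holds). Time passes only in rows, so rows that do not move let the fingers close. It gives the time, the measured TCP pose, the force and the opening at its end, in the units of the state.
- arm.observe(): the state, without advancing time (a new reading comes with each control period).
- arm.camera(name): name is "side" or "top"; returns a dict with "image" (420x560x3 uint8, red, green, blue), "fx", "fy", "cx", "cy" (pixels), "eye" and "orientation" of the camera in the world. Camera axes: x right, y down, z forward; pixel columns grow to the right and rows downward; lengths in m; the calibration is good to about 2 mm. A picture is of the moment at which its call begins. There is no depth.
- arm.close_job(): hands the job in, once; it reports no verdict.
The state is a dict: "time": time; "joint_pos": joint angles; "joint_vel": joint speeds; "joint_torque": joint torques, N m; "ee_pos": TCP position; "tcp_rot": TCP orientation; "ft_force": force on the tool from outside, world axes, zero at the start; "ft_torque": the same for the moment, N m; "width": finger opening in m.
Only numpy, scipy, OpenCV 4.12 (cv2) and the standard library are available. Lean on these libraries where they do the work, as an engineer would, in place of code of your own. Each camera call takes 0.05 s, during which the arm holds its last target. There are 200 camera calls.

### The job

The buff brick piece has to lie ready for its scratch test: push it over so that it falls flat inside the yellow rectangle on the rubber mat, its top end towards the metal stop, and once it lies still push it along until that end sits square against the stop, still inside the rectangle. Let it fall by itself rather than lowering it, do not lift it, and leave the caliper, the scribe and the two orange cubes where they lie.

Things in the scene. Friction and masses are not known exactly. Their poses are not given: they have to be found in the camera images.
- brick: Chipped buff brick piece, 0.75 to 0.95 kg, standing on end on the mat: 40 mm thick (x), 65 wide (y), 160 tall (z). Origin at the centre of its foot (underside while standing). At the start its +x points along the mat to the stop within 5 degrees; tipped that way past some 14 degrees it falls by itself. One top corner is chipped off (12 by 10 by 20 mm, at +y on the -x face).
- brick_center (a point): Centre of the brick piece, 80 mm above its foot along its z axis.
- foot_left (a point): Corner of the brick's foot end at y = +32.5 mm, at mid-thickness.
- foot_right (a point): Corner of the brick's foot end at y = -32.5 mm, at mid-thickness.
- top_left (a point): Corner of the brick's top end at y = +32.5 mm, at mid-thickness, 160 mm from the foot.
- top_right (a point): Corner of the brick's top end at y = -32.5 mm, at mid-thickness, 160 mm from the foot.
- mat: Fixed level black rubber mat, 320 (x) by 150 (y) by 3 mm thick. Origin at the centre of its underside, on the cart top; x runs from the brick to the stop. The yellow painted rectangle's inner edges lie at x = -115 mm and y = -60 and +60 mm; the stop is its far side. The brick stands across its near line, centred 102 to 118 mm behind the origin.
- stop_face (a point): Middle of the lower edge of the stop's face towards the brick, at mat x = +128 mm, 3 mm up (mat top). The stop is an aluminium bar across the mat, 12 mm thick, 130 mm long, 15 mm high above the mat, rigidly fixed.
- caliper: Aluminium vernier caliper lying flat beside the mat, 200 by 60 by 10 mm, long axis x; origin under the middle of its beam. Leave alone.
- scribe: Blue plastic hardness scribe lying beside the mat, 130 by 18 by 14 mm, long axis x, steel point at +x; origin under the middle of its handle. Leave alone.
- cube_a: Orange plastic sample cube, 40 mm, origin at the centre of its underside. Leave alone.
- cube_b: Second orange plastic sample cube, 40 mm, origin at the centre of its underside. Leave alone.
Mind the look-alikes: they are no part of the job. There is more than one size of the brick; the job needs the smallest.

How it is judged (in metres and radians):
On the way, in this order (a step that is already met when the one before it is completed fails the run):
1. the brick piece has fallen and lies flat and still inside the yellow rectangle, top end towards the stop (angle between brick's own z axis and vertical between 1.51 and 1.63 rad and angle between brick's own y axis and vertical between 1.51 and 1.63 rad and x of foot_left in the frame of mat between -0.115 and 0.132 m and y of foot_left in the frame of mat between -0.06 and 0.06 m and x of foot_right in the frame of mat between -0.115 and 0.132 m and y of foot_right in the frame of mat between -0.06 and 0.06 m and x of top_left in the frame of mat between -0.115 and 0.132 m and y of top_left in the frame of mat between -0.06 and 0.06 m and x of top_right in the frame of mat between -0.115 and 0.132 m and y of top_right in the frame of mat between -0.06 and 0.06 m and linear speed of brick below 0.02 m/s and angular speed of brick below 0.1 rad/s and x of each of top_left, top_right in the frame of mat above 0.03 m), for 0.2 s.
2. its top end is square against the stop (angle between brick's own z axis and vertical between 1.51 and 1.63 rad and angle between brick's own y axis and vertical between 1.51 and 1.63 rad and x of foot_left in the frame of mat between -0.115 and 0.132 m and y of foot_left in the frame of mat between -0.06 and 0.06 m and x of foot_right in the frame of mat between -0.115 and 0.132 m and y of foot_right in the frame of mat between -0.06 and 0.06 m and x of top_left in the frame of mat between -0.115 and 0.132 m and y of top_left in the frame of mat between -0.06 and 0.06 m and x of top_right in the frame of mat between -0.115 and 0.132 m and y of top_right in the frame of mat between -0.06 and 0.06 m and x of each of top_left, top_right in the frame of mat above 0.122 m), for 0.2 s.
At the end, for the whole second after the job is handed in: The brick lies flat (within 0.06 rad) and at rest, all four mid-thickness corners inside the yellow rectangle, both top-end corners within 6 mm of the stop's face (all of step 2 and linear speed of brick below 0.02 m/s and angular speed of brick below 0.1 rad/s); the robot touches nothing.
It fails at once if the brick is lifted (height (world z) of brick_center above 0.1 m or (angle between brick's own z axis and vertical above 1.4 rad and height (world z) of brick_center above 0.045 m)).
It fails at once if the brick is lowered in the gripper instead of falling by itself (angle between brick's own z axis and vertical between 0.9 and 1.4 rad and contact force between the fingers and brick above 2 N).
It fails at once if the caliper, the scribe or a cube is moved more than 15 mm (distance of any of caliper, scribe, cube_a, cube_b from where it was at the start of the episode above 0.015 m).
It also fails if it takes over 42 s, if anything falls off the work surface, if the arm or the gripper's body presses on something with over 40 N, if the wrist force passes 120 N, or if a joint passes its speed limit or range.

## Working session

There is one attempt and no reset: what is moved stays moved. The work goes in short steps, Python scripts to look and compute and a tool call to move; the robot and the scene stay as the last step left them, time stands still between calls to the robot, and variables do not carry over. Pictures are saved under pics/ and viewed, about 8 in all and at most 12, crops included, and the job is handed in when it is done.

Besides the shell and the picture viewer there is one more tool, called after "Emit:" as name(argument=value, ...), one argument or row to a line, values as JSON. apply_moves: Moves the arm, as the interface text tells. Its arguments: {"type":"object","properties":{"slide":{"type":"array","items":{"type":"array","items":{"type":"number"}}},"rot":{"type":"array","items":{"type":"array","items":{"type":"number"}}},"hand":{"type":"array","items":{"type":"number"}},"grip_force":{"type":"number"}},"required":["slide","rot","hand"]}

```bash
mkdir -p pics; cat > h.py <<'E'
import numpy as np,cv2
from workcell import arm
def snap(n,f):
    c=arm.camera(n); cv2.imwrite('pics/'+f,c['image'][:,:,::-1]); np.savez('pics/'+f+'.npz',**{k:np.array(v) for k,v in c.items()}); return c
def ray(c,uv,z):
    R=np.array(c['orientation']);e=np.array(c['eye'])
    d=R@np.array([(uv[0]-c['cx'])/c['fx'],(uv[1]-c['cy'])/c['fy'],1.]); return e+d*(z-e[2])/d[2]
def proj(c,p):
    q=np.array(c['orientation']).T@(np.array(p)-np.array(c['eye'])); return [c['fx']*q[0]/q[2]+c['cx'],c['fy']*q[1]/q[2]+c['cy']]
E
python3 - <<'E'
from h import *
for n in('top','side'):
    c=snap(n,n+'0.png'); print(n,c['eye'],np.array(c['orientation']).round(3).tolist(),c['fx'],c['cx'],c['cy'])
a=cv2.imread('pics/top0.png');b=cv2.imread('pics/side0.png')
s=arm.observe();print(s['time'],s['ee_pos'],s['tcp_rot'],s['ft_force'],s['width'])
E
```

```text
top [ 0.45173094 -0.01517895  1.06978956] [[-0.018, -0.996, 0.087], [-0.999, 0.015, -0.035], [0.033, -0.087, -0.996]] 491.1373616403421 283.8001471670502 200.33064855377683
side [0.49932307 0.65872673 0.61823962] [[-0.999, -0.014, 0.039], [-0.039, 0.6, -0.799], [-0.012, -0.8, -0.6]] 392.0759497061546 289.0179642986009 214.8198564986647
0.1 [0.25247477 0.54375292 0.24430891] [[-8.61650772e-04  4.21209341e-01  9.06963036e-01]
 [-1.52216177e-03  9.06961770e-01 -4.21210199e-01]
 [-9.99998470e-01 -1.74348055e-03 -1.40335554e-04]] [0.10583567 0.54457872 0.35339189] 0.085593452157744
```

View pics/top0.png

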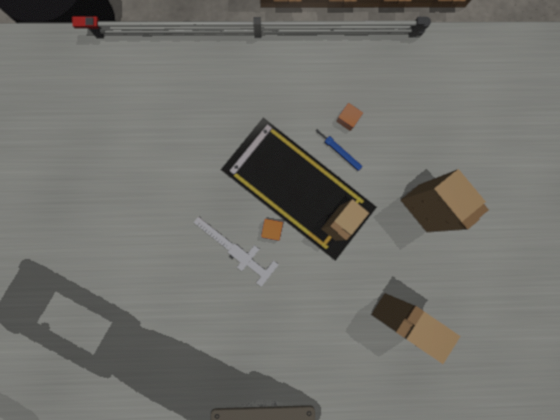

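View pics/side0.png

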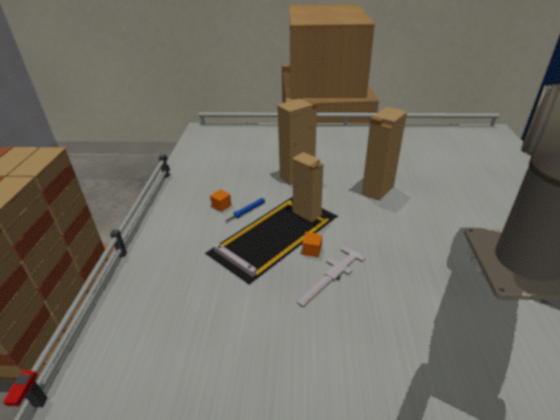

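Candidates in the top image: the brick at (347,220) on the mat, one at (445,205) and one at (420,330). Only the first stands on the mat across the near yellow line, and it is the smallest in both views, so it fits the description. I'll confirm that in an enlarged crop. In the side view the same three are at (308,188), (297,142) and (385,153).

```bash
python3 - <<'E'
from h import *
a=cv2.imread('pics/top0.png')[110:265,215:385]
b=cv2.imread('pics/side0.png')[140:280,205:345]
A=cv2.resize(a,None,fx=2.6,fy=2.6,interpolation=3);B=cv2.resize(b,None,fx=2.5,fy=2.5,interpolation=3)
A=cv2.resize(a,None,fx=3.5,fy=3.5,interpolation=3)
cv2.imwrite('pics/crop0.png',np.clip(A*1.5,0,255))
c={k:v for k,v in np.load('pics/top0.png.npz').items()}
# mat mask: dark (v<45) or yellow
im=cv2.imread('pics/top0.png');h=cv2.cvtColor(im,cv2.COLOR_BGR2HSV)
for n in('top','side'):
    im=cv2.imread(f'pics/{n}0.png');h=cv2.cvtColor(im,cv2.COLOR_BGR2HSV)
    c={k:v for k,v in np.load(f'pics/{n}0.png.npz').items()}
    d=((h[...,2]<48)|((h[...,1]>150)&(h[...,0]>20)&(h[...,0]<32))).astype(np.uint8)
    k,l,s,ce=cv2.connectedComponentsWithStats(d)
    seed=(170,290) if n=='top' else (235,275)
    m=(l==l[seed]).astype(np.uint8); m=cv2.morphologyEx(m,cv2.MORPH_CLOSE,np.ones((5,5)))
    cn=max(cv2.findContours(m,0,1)[0],key=cv2.contourArea)
    hull=cv2.convexHull(cn); pts=np.array([ray(c,p[0].astype(float),.003)[:2] for p in hull])
    r=cv2.minAreaRect((pts*1000).astype(np.float32)); print(n,m.sum(),r)
    print(cv2.boxPoints(r).round(0).tolist())
E
```

```text
top 7872 ((571.4808959960938, -85.29342651367188), (315.3644104003906, 146.38189697265625), 50.54306411743164)
[[415.0, -161.0], [528.0, -254.0], [728.0, -10.0], [615.0, 83.0]]
side 3754 ((570.9561157226562, -82.07717895507812), (312.59423828125, 143.42953491210938), 50.57157516479492)
[[416.0, -157.0], [527.0, -248.0], [726.0, -7.0], [615.0, 84.0]][ WARN:0@0.609] global loadsave.cpp:1063 imwrite_ Unsupported depth image for selected encoder is fallbacked to CV_8U.
```

View pics/crop0.png

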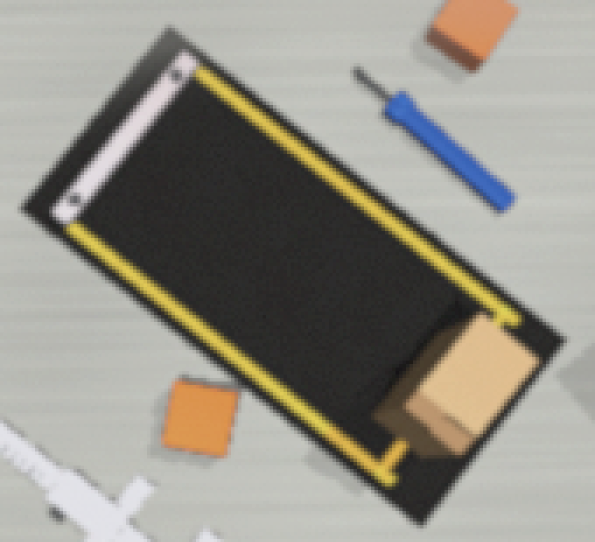

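The crop confirms it: the smallest brick stands on the mat over the near yellow line, with the stop at the far upper left and its top corner chipped on the near-left side. Next I'll fit its pose.

```bash
cat >> h.py <<'E'
from scipy.optimize import minimize
MC=np.array([.5713,-.0840]);MA=np.radians(50.55)
def Rz(a): return np.array([[np.cos(a),-np.sin(a)],[np.sin(a),np.cos(a)]])
def mat2w(p): return MC+Rz(MA)@np.array(p)
def box(x,y,yaw,lo,hi): # box in mat frame about (x,y)
    out=[]
    for a in(lo[0],hi[0]):
        for b in(lo[1],hi[1]):
            w=mat2w(np.array([x,y])+Rz(yaw)@np.array([a,b]))
            out+=[[*w,z] for z in(lo[2],hi[2])]
    return out
def mask(c,guess,pad=14):
    h=cv2.cvtColor(np.array(c['image']),cv2.COLOR_RGB2HSV)
    m=((h[...,0]>6)&(h[...,0]<21)&(h[...,1]>70)&(h[...,1]<195)).astype(np.uint8)
    k,l,s,ce=cv2.connectedComponentsWithStats(m)
    H=cv2.convexHull(np.array([proj(c,p) for p in guess],np.float32)).astype(int)
    g=np.zeros_like(m);cv2.fillConvexPoly(g,H,1); g=cv2.dilate(g,np.ones((pad,pad)))
    return cv2.morphologyEx(m*g,cv2.MORPH_OPEN,np.ones((2,2)))
def fit(cams,x0,lo,hi,pad=14):
    ms=[mask(c,box(*x0,lo,hi),pad) for c in cams]
    def cost(q):
        e=0
        for c,m in zip(cams,ms):
            H=cv2.convexHull(np.array([proj(c,p) for p in box(q[0]/1e3,q[1]/1e3,np.radians(q[2]),lo,hi)],np.float32))
            g=np.zeros(m.shape,np.uint8);cv2.fillConvexPoly(g,(H*16).round().astype(int),1,shift=4)
            e+=((g!=m).sum())/m.sum()
        return e
    q0=np.array([x0[0]*1e3,x0[1]*1e3,np.degrees(x0[2])])
    best=min((minimize(cost,q0,method='Nelder-Mead',options=dict(initial_simplex=[q0,q0+[s,0,0],q0+[0,s,0],q0+[0,0,s]])) for s in(4,8,-6)),key=lambda r:r.fun)
    return best.x,best.fun,ms
ST=([-.02,-.0325,.003],[.02,.0325,.163]); LIE=([-.08,-.0325,.003],[.08,.0325,.043])
E
python3 - <<'E'
from h import *
cs=[dict(np.load(f'pics/{n}0.png.npz')) for n in('top','side')]
for S in([cs[0]],[cs[1]],cs):
    q,f,ms=fit(S,(-.11,0,0),*ST); print(q.round(1),round(f,3),[int(m.sum()) for m in ms])
    print(mat2w(q[:2]/1e3).round(4))
print('ux',(Rz(MA)@[1,0]).round(4))
for n,c in zip('ts',cs):
  for p in [(.128,0,.003)]: print(n,proj(c,[*mat2w(p[:2]),.003]))
E
```

```text
[-117.3    6.4   -2. ] 0.031 [1164]
[ 0.4918 -0.1706]
[-112.2    6.8   -2.8] 0.245 [2380]
[ 0.4947 -0.1663]
[-117.2    5.9   -1.6] 0.305 [1164, 2380]
[ 0.4923 -0.1707]
ux [0.6354 0.7722]
t [np.float64(252.27818362155907), np.float64(151.8334085805488)]
s [np.float64(235.90126628196495), np.float64(260.2812425755581)]
```

```bash
python3 - <<'E'
from h import *
t,s=[dict(np.load(f'pics/{n}0.png.npz')) for n in('top','side')]
for nm,a,b in(('B',(463,198),(297,106)),('C',(434,336),(389,117)),('brick',(350,218),(307,159))):
    # closest approach
    z=min(np.arange(0,.5,.002),key=lambda z:np.linalg.norm(ray(t,a,z)-ray(s,b,z)))
    print(nm,z,ray(t,a,z).round(3),ray(s,b,z).round(3))
E
```

```text
B 0.218 [ 0.525 -0.361  0.218] [ 0.523 -0.362  0.218]
C 0.214 [ 0.287 -0.3    0.214] [ 0.287 -0.3    0.214]
brick 0.164 [ 0.496 -0.169  0.164] [ 0.494 -0.167  0.164]
```

Emit:
apply_moves(
  slide=[
    [13,-41,0],
    [11,-41,0],
    [11,-41,0],
    [11,-41,0],
    [11,-41,0],
    [11,-41,0],
    [11,-41,0],
    [11,-41,0],
    [11,-41,0],
    [11,-41,0],
  ],
  rot=[
    [0,0,-0.12],
    [0,0,-0.12],
    [0,0,-0.12],
    [0,0,-0.12],
    [0,0,-0.12],
    [0,0,-0.12],
    [0,0,-0.12],
    [0,0,-0.12],
    [0,0,-0.12],
    [0,0,-0.12],
  ],
  hand=[1,1,1,1,1,1,1,1,1,1],
)

```text
time: 0.93
ee_pos: [0.3622, 0.1404, 0.2451]
tcp_rot: [[0.0, 0.998, -0.069], [0.0, -0.069, -0.998], [-1.0, 0.0, -0.0]]
ft_force: [1.0, 0.7, 0.4]
width: -0.0001
```

Emit:
apply_moves(
  slide=[
    [11,-39,0],
    [11,-39,0],
    [11,-39,0],
    [11,-39,0],
    [11,-39,0],
    [11,-39,0],
    [11,-39,0],
    [11,-39,0],
    [9,-40,0],
    [0,0,0],
    [0,0,-30],
    [0,0,-30],
    [0,0,-30],
    [0,0,-26],
    [0,0,0],
  ],
  rot=[
    [0,0,-0.07],
    [0,0,-0.07],
    [0,0,-0.07],
    [0,0,-0.07],
    [0,0,-0.07],
    [0,0,-0.07],
    [0,0,-0.07],
    [0,0,-0.07],
    [0,0,-0.06],
    [0,0,0],
    [0,0,0],
    [0,0,0],
    [0,0,0],
    [0,0,0],
    [0,0,0],
  ],
  hand=[1,1,1,1,1,1,1,1,1,1,1,1,1,1,1],
)

```text
time: 2.18
ee_pos: [0.4555, -0.2075, 0.1227]
tcp_rot: [[-0.009, 0.775, -0.632], [0.005, -0.632, -0.775], [-1.0, -0.011, 0.002]]
ft_force: [-1.8, 0.2, -1.0]
width: 0.0002
```

```bash
python3 - <<'E'
from h import *
s=arm.observe();print(np.round(s['ee_pos'],4),np.round(s['ft_force'],2),np.round(s['joint_pos'],1))
c=snap('side','side1.png')
cv2.imwrite('pics/crop1.png',cv2.resize(c['image'][90:260,190:430,::-1],None,fx=3,fy=3,interpolation=3))
E
```

```text
[ 0.4555 -0.2075  0.1227] [-1.84  0.25 -0.95] [-30.4  -2.  108.1  -0.   74.4   8.8]
```

View pics/crop1.png

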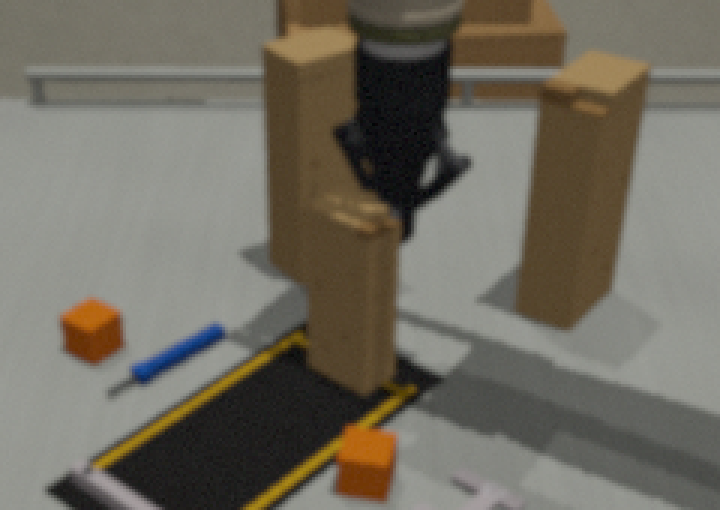

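Side view: the shut fingers hang just behind the brick's rear face (crop about (400,215)), with the gripper body above its top. Now I'll push it over gently.

Emit:
apply_moves(
  slide=[
    [3,-2.5,10],
    [4.4,5.4,0],
    [4.4,5.4,0],
    [2.5,3.1,0],
    [2.5,3.1,0],
    [2.5,3.1,0],
    [2.5,3.1,0],
    [2.5,3.1,0],
    [2.5,3.1,0],
    [2.5,3.1,0],
  ],
  rot=[
    [0,0,0],
    [0,0,0],
    [0,0,0],
    [0,0,0],
    [0,0,0],
    [0,0,0],
    [0,0,0],
    [0,0,0],
    [0,0,0],
    [0,0,0],
  ],
  hand=[1,1,1,1,1,1,1,1,1,1],
)

```text
time: 3.07
ee_pos: [0.4889, -0.1793, 0.1392]
tcp_rot: [[-0.0, 0.775, -0.632], [0.0, -0.632, -0.775], [-1.0, -0.0, -0.0]]
ft_force: [-0.5, -0.2, 0.1]
width: 0.0
```

```bash
python3 - <<'E'
from h import *
s=arm.observe();p=np.array(s['ee_pos']);print(p.round(4),np.round(s['ft_force'],2),'mat',(Rz(MA).T@(p[:2]-MC)).round(4))
c=snap('side','side2.png')
cv2.imwrite('pics/crop2.png',cv2.resize(c['image'][90:260,190:430,::-1],None,fx=3,fy=3,interpolation=3))
E
```

```text
[ 0.4889 -0.1793  0.1392] [-0.46 -0.17  0.09] mat [-0.126  0.003]
```

View pics/crop2.png

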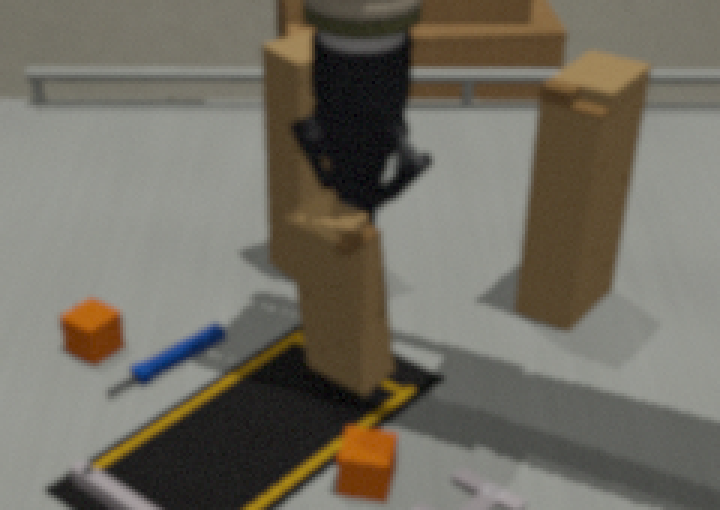

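The brick is leaning about 10° towards the stop with its foot still in place, so I'll give it the last nudge and let it go.

Emit:
apply_moves(
  slide=[
    [2.5,3.1,0],
    [2.5,3.1,0],
    [2.5,3.1,0],
    [0,0,0],
    [0,0,0],
    [0,0,0],
    [0,0,0],
    [0,0,0],
    [0,0,0],
    [0,0,0],
    [0,0,0],
  ],
  rot=[
    [0,0,0],
    [0,0,0],
    [0,0,0],
    [0,0,0],
    [0,0,0],
    [0,0,0],
    [0,0,0],
    [0,0,0],
    [0,0,0],
    [0,0,0],
    [0,0,0],
  ],
  hand=[1,1,1,1,1,1,1,1,1,1,1],
)

```text
time: 4.03
ee_pos: [0.4962, -0.1705, 0.1393]
tcp_rot: [[-0.0, 0.775, -0.632], [0.0, -0.632, -0.775], [-1.0, -0.0, 0.0]]
ft_force: [-0.6, 0.0, -0.7]
width: -0.0
```

```bash
python3 - <<'E'
from h import *
s=arm.observe();p=np.array(s['ee_pos']);print(s['time'],p.round(4),np.round(s['ft_force'],2),'mat',(Rz(MA).T@(p[:2]-MC)).round(4))
t=snap('top','top3.png');c=snap('side','side3.png')
k=lambda a:cv2.resize(a[...,::-1],(400,400),interpolation=3)
cv2.imwrite('pics/crop3.png',np.hstack([k(t['image'][100:280,210:390]),k(c['image'][110:290,190:370])]))
for S in([t],[c],[t,c]):
    q,f,ms=fit(S,(-.015,.003,-.03),*LIE); print(q.round(1),round(f,3))
E
```

```text
4.0333 [ 0.4962 -0.1705  0.1393] [-0.63  0.02 -0.7 ] mat [-0.1145  0.003 ]
[-13.    4.1  -1.5] 0.037
[-12.3   8.6  -1.4] 0.049
[-13.4   5.3  -0.4] 0.13
```

View pics/crop3.png

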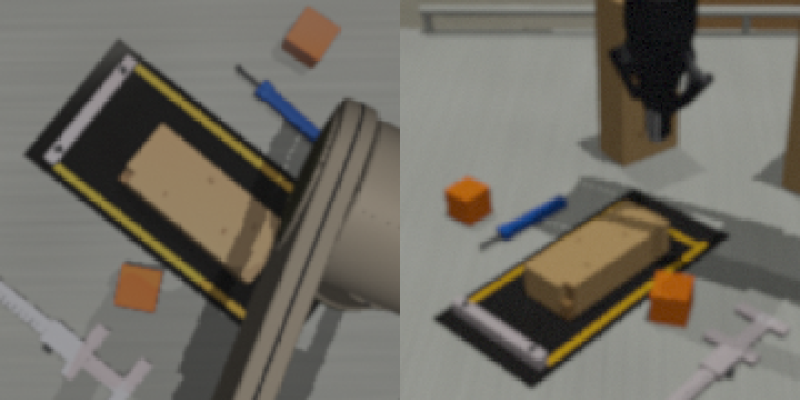

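The brick has fallen flat inside the rectangle, chipped top end towards the stop (top crop about (140,150)). Its centre is at mat x ≈ -13, y ≈ +5 mm, yaw ≈ -1.5°, so the gap to the stop is about 61 mm. I'll back off, go down behind the foot and push it along.

Emit:
apply_moves(
  slide=[
    [-8,-8,0],
    [-8,-8,0],
    [0,0,-28],
    [0,0,-28],
    [0,0,-28],
    [0,0,-26],
    [0,0,0],
    [0,0,0],
  ],
  rot=[
    [0,0,0],
    [0,0,0],
    [0,0,0],
    [0,0,0],
    [0,0,0],
    [0,0,0],
    [0,0,0],
    [0,0,0],
  ],
  hand=[1,1,1,1,1,1,1,1],
)

```text
time: 4.8
ee_pos: [0.4782, -0.1863, 0.0281]
tcp_rot: [[-0.004, 0.775, -0.632], [0.002, -0.632, -0.775], [-1.0, -0.004, 0.001]]
ft_force: [-1.3, -0.4, 0.9]
width: 0.0002
```

```bash
python3 - <<'E'
from h import *
s=arm.observe();p=np.array(s['ee_pos']);print(s['time'],p.round(4),np.round(s['ft_force'],2),'mat',(Rz(MA).T@(p[:2]-MC)).round(4))
E
```

```text
4.8 [ 0.4782 -0.1863  0.0281] [-1.29 -0.41  0.94] mat [-0.1381  0.0068]
```

Emit:
apply_moves(
  slide=[
    [3.8,4.6,0],
    [3.8,4.6,0],
    [3.8,4.6,0],
    [3.8,4.6,0],
    [3.8,4.6,0],
    [3.8,4.6,0],
    [3.8,4.6,0],
    [3.8,4.6,0],
    [3.8,4.6,0],
    [3.8,4.6,0],
    [3.8,4.6,0],
    [3.8,4.6,0],
    [3.8,4.6,0],
    [2.5,3.1,0],
    [0,0,0],
    [0,0,0],
  ],
  rot=[
    [0,0,0],
    [0,0,0],
    [0,0,0],
    [0,0,0],
    [0,0,0],
    [0,0,0],
    [0,0,0],
    [0,0,0],
    [0,0,0],
    [0,0,0],
    [0,0,0],
    [0,0,0],
    [0,0,0],
    [0,0,0],
    [0,0,0],
    [0,0,0],
  ],
  hand=[1,1,1,1,1,1,1,1,1,1,1,1,1,1,1,1],
)

```text
time: 6.13
ee_pos: [0.5326, -0.1232, 0.0295]
tcp_rot: [[0.0, 0.775, -0.631], [-0.0, -0.631, -0.775], [-1.0, 0.0, -0.0]]
ft_force: [-0.5, 0.0, -0.5]
width: -0.0003
```

```bash
python3 - <<'E'
from h import *
s=arm.observe();p=np.array(s['ee_pos']);print(s['time'],p.round(4),np.round(s['ft_force'],2),'mat',(Rz(MA).T@(p[:2]-MC)).round(4))
t=snap('top','top4.png');c=snap('side','side4.png')
k=lambda a:cv2.resize(a[...,::-1],(400,400),interpolation=3)
cv2.imwrite('pics/crop4.png',np.hstack([k(t['image'][100:280,210:390]),k(c['image'][110:290,190:370])]))
for S in([c],[t,c]):
    q,f,ms=fit(S,(.037,.003,-.03),*LIE); print(q.round(1),round(f,3))
E
```

```text
6.1333 [ 0.5326 -0.1232  0.0295] [-0.52  0.   -0.48] mat [-0.0549  0.0049]
[34.1 11.9  0.8] 0.048
[35.4  7.1 -0.5] 0.59
```

View pics/crop4.png

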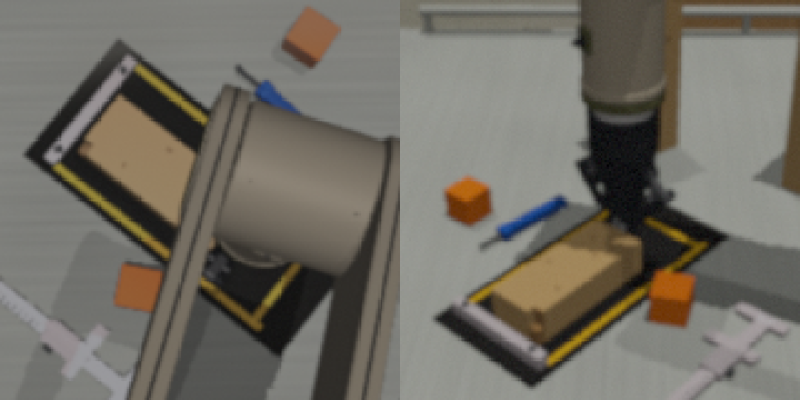

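The brick slid straight, its top end about 12 mm from the stop and well inside the yellow lines. Closing the gap slowly.

Emit:
apply_moves(
  slide=[
    [1.6,1.9,0],
    [1.6,1.9,0],
    [1.6,1.9,0],
    [1.3,1.5,0],
    [0,0,0],
  ],
  rot=[
    [0,0,0],
    [0,0,0],
    [0,0,0],
    [0,0,0],
    [0,0,0],
  ],
  hand=[1,1,1,1,1],
)

```text
time: 6.65
ee_pos: [0.5379, -0.1165, 0.0291]
tcp_rot: [[-0.001, 0.775, -0.632], [-0.0, -0.632, -0.775], [-1.0, -0.0, 0.001]]
ft_force: [-2.5, -3.4, 1.2]
width: 0.0004
```

Emit:
apply_moves(
  slide=[
    [0.6,0.8,0],
    [0.6,0.8,0],
    [0,0,0],
  ],
  rot=[
    [0,0,0],
    [0,0,0],
    [0,0,0],
  ],
  hand=[1,1,1],
)

```text
time: 6.9
ee_pos: [0.5389, -0.1152, 0.0291]
tcp_rot: [[-0.001, 0.775, -0.632], [-0.001, -0.632, -0.775], [-1.0, -0.001, 0.001]]
ft_force: [-3.7, -4.3, 1.7]
width: -0.0
```

Emit:
apply_moves(
  slide=[
    [0.6,0.8,0],
    [0.6,0.8,0],
    [0,0,0],
  ],
  rot=[
    [0,0,0],
    [0,0,0],
    [0,0,0],
  ],
  hand=[1,1,1],
)

```text
time: 7.15
ee_pos: [0.539, -0.115, 0.0291]
tcp_rot: [[-0.004, 0.775, -0.632], [-0.003, -0.632, -0.775], [-1.0, -0.001, 0.004]]
ft_force: [-11.3, -11.5, 6.6]
width: 0.0001
```

Emit:
apply_moves(
  slide=[
    [0.6,0.8,0],
    [0.6,0.8,0],
    [0,0,0],
  ],
  rot=[
    [0,0,0],
    [0,0,0],
    [0,0,0],
  ],
  hand=[1,1,1],
)

```text
time: 7.4
ee_pos: [0.539, -0.115, 0.0291]
tcp_rot: [[-0.006, 0.775, -0.632], [-0.005, -0.632, -0.775], [-1.0, -0.002, 0.008]]
ft_force: [-17.5, -19.6, 10.6]
width: 0.0002
```

```bash
python3 - <<'E'
from h import *
s=arm.observe();p=np.array(s['ee_pos']);print(s['time'],p.round(4),np.round(s['ft_force'],2),'mat',(Rz(MA).T@(p[:2]-MC)).round(4))
E
```

```text
7.4 [ 0.539  -0.115   0.0291] [-17.54 -19.59  10.63] mat [-0.0445  0.0052]
```

The force climbed to about 26 N with no further travel, so the brick is seated against the stop. Backing off straight, then lifting clear to check.

Emit:
apply_moves(
  slide=[
    [-3.2,-3.9,0],
    [-6.4,-7.7,0],
    [-6.4,-7.7,0],
    [-6.4,-7.7,0],
    [0,0,35],
    [0,0,40],
    [0,0,40],
    [-20,-5,40],
    [-35,15,0],
    [-30,25,0],
    [-20,35,0],
    [-10,40,0],
    [-10,40,0],
    [-5,40,0],
    [-5,40,0],
    [0,40,0],
    [0,40,0],
    [0,40,0],
    [0,0,0],
    [0,0,0],
  ],
  rot=[
    [0,0,0],
    [0,0,0],
    [0,0,0],
    [0,0,0],
    [0,0,0],
    [0,0,0],
    [0,0,0],
    [0,0,0],
    [0,0,0],
    [0,0,0],
    [0,0,0],
    [0,0,0],
    [0,0,0],
    [0,0,0],
    [0,0,0],
    [0,0,0],
    [0,0,0],
    [0,0,0],
    [0,0,0],
    [0,0,0],
  ],
  hand=[1,1,1,1,1,1,1,1,1,1,1,1,1,1,1,1,1,1,1,1],
)

```text
time: 9.07
ee_pos: [0.3852, 0.2134, 0.1811]
tcp_rot: [[-0.001, 0.778, -0.628], [0.0, -0.628, -0.778], [-1.0, -0.0, 0.0]]
ft_force: [0.4, -0.7, -0.5]
width: 0.0
```

```bash
python3 - <<'E'
from h import *
s=arm.observe();p=np.array(s['ee_pos']);print(s['time'],p.round(4),np.round(s['ft_force'],2))
t=snap('top','top5.png');c=snap('side','side5.png')
k=lambda a:cv2.resize(a[...,::-1],(400,400),interpolation=3)
cv2.imwrite('pics/crop5.png',np.hstack([k(t['image'][100:240,210:350]),k(c['image'][150:290,190:330])]))
for S in([t],[c],[t,c]):
    q,f,ms=fit(S,(.047,.005,0),*LIE); print(q.round(1),round(f,3))
E
```

```text
9.0667 [0.3852 0.2134 0.1811] [ 0.43 -0.72 -0.5 ]
[42.4  6.1  0. ] 0.021
[42.3 12.2  0.3] 0.072
[42.2  7.1 -0.3] 0.181
```

View pics/crop5.png

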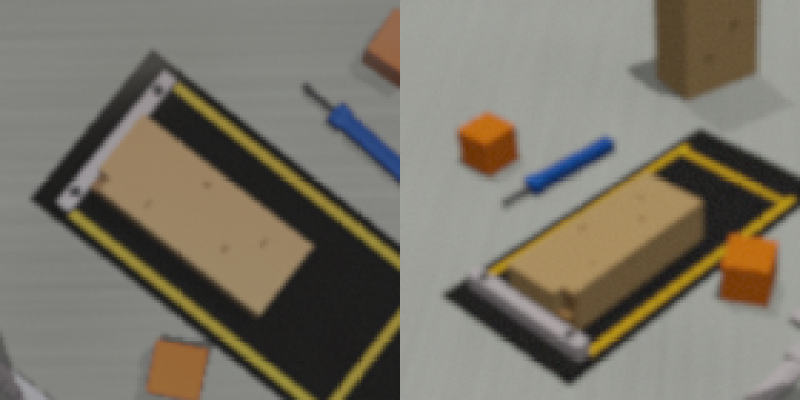

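Both views show the end flush along the stop, but the fit gives a top end at x ≈ 122 mm, so I'll measure the stop's edge in the same frame.

```bash
python3 - <<'E'
from h import *
c=dict(np.load('pics/top5.png.npz'))
im=np.array(c['image']).astype(np.float32)
for z,ys in((.018,(-53,-45,-38,50,55)),(.043,(-20,0,20))):
  for y in ys:
    xs=np.arange(100,146,2)
    uv=np.array([proj(c,[*mat2w((x/1e3,y/1e3)),z]) for x in xs],np.float32)
    v=cv2.remap(im,uv[None,:,0],uv[None,:,1],1)[0]
    print(z,y,[f"{x}:{int(a[0])},{int(a[2])}" for x,a in zip(xs,v)])
E
```

```text
0.018 -53 ['100:30,29', '102:30,29', '104:30,29', '106:30,29', '108:32,31', '110:32,31', '112:33,31', '114:33,32', '116:34,33', '118:34,32', '120:34,33', '122:38,36', '124:50,48', '126:83,80', '128:108,105', '130:109,107', '132:95,92', '134:91,89', '136:104,101', '138:110,107', '140:89,86', '142:66,61', '144:58,53']
0.018 -45 ['100:30,29', '102:31,28', '104:31,29', '106:30,29', '108:30,29', '110:31,29', '112:32,30', '114:32,30', '116:32,30', '118:33,31', '120:34,31', '122:35,33', '124:51,48', '126:86,83', '128:124,120', '130:144,139', '132:142,136', '134:146,140', '136:146,141', '138:132,127', '140:99,96', '142:62,59', '144:53,49']
0.018 -38 ['100:30,29', '102:30,28', '104:31,30', '106:30,29', '108:31,29', '110:30,29', '112:30,29', '114:30,29', '116:33,30', '118:34,32', '120:32,31', '122:35,32', '124:52,50', '126:88,85', '128:129,124', '130:149,144', '132:155,150', '134:155,149', '136:151,146', '138:131,126', '140:95,90', '142:56,53', '144:48,44']
0.018 50 ['100:27,25', '102:27,26', '104:27,26', '106:27,26', '108:26,27', '110:27,28', '112:28,26', '114:27,26', '116:26,25', '118:28,26'
[... 795 characters left out ...]
0:42,38', '142:43,39', '144:44,40']
0.043 0 ['100:154,98', '102:154,98', '104:154,98', '106:154,98', '108:154,98', '110:154,97', '112:155,97', '114:154,97', '116:154,97', '118:154,97', '120:154,97', '122:154,97', '124:154,99', '126:155,115', '128:155,137', '130:156,151', '132:154,151', '134:136,132', '136:96,93', '138:53,51', '140:36,34', '142:35,33', '144:37,34']
0.043 20 ['100:154,99', '102:154,98', '104:154,98', '106:154,99', '108:154,99', '110:154,98', '112:154,98', '114:154,98', '116:154,98', '118:154,97', '120:155,98', '122:155,98', '124:155,101', '126:155,118', '128:155,141', '130:157,154', '132:155,153', '134:138,137', '136:100,98', '138:52,50', '140:32,30', '142:31,29', '144:32,29']
```

In the same frame the stop's face reads x ≈ 126.3 mm and the brick's end ≈ 127 mm at y = -20, 0 and +20. The brick is flush and square, and the gripper is clear of it.

```bash
python3 -c "
from workcell import arm
print(arm.close_job())"
```

```text
the job is handed in; nothing more can be done
None
```

The brick piece lies flat inside the yellow rectangle with its chipped top end against the stop, and I handed the job in at about 9 s. The interface gave no verdict, so this rests on my own checks.

I pushed the smallest brick over with the shut fingers and held still while it fell by itself. I then pushed it about 60 mm along the mat until the force rose to about 26 N with no further travel, and moved the gripper clear.

- **Against the stop:** the top view puts the stop face at x ≈ 126.3 mm and the brick's end at about 127 mm across its width. That is flush within the roughly 2 mm calibration, with yaw about 0°.
- **Inside the rectangle:** the brick's centre is at y ≈ +6 mm, leaving about 20 mm on the tighter side. The side-view fit put it at +12 mm, which is still inside.
- **Disagreement:** the silhouette fit put the top end at x ≈ 122 mm. The pixel profile and the contact force contradict it, so I took that as bias in the colour mask.
- **Other objects:** by eye in the last pictures, the scribe and cubes had not moved. The caliper had looked unmoved earlier but was mostly out of frame in the last crop. I did not measure any of them.

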